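# Find and mark the balance point of a spice rail

## Task

The spice rail is to hang level from a single hook, but how full its two tins are is unknown. Slide the rail along the knife edge (with its small brass rocker shoe) of its stand, gently and without ever lifting it off or pressing it hard onto the edge, until it stays level by itself when let go; then mark that balance point by seating the brass saddle astride the rail directly above the edge, leaving the rail still balanced level. Do not disturb the crockery around it.

Things in the scene. Friction and masses are not known exactly. Their poses are not given: they have to be found in the camera images.
- rail: Loose pine bar 460 mm long (y), 28 wide (x), 18 thick (z); origin: middle of its underside. Lies across the knife edge; starts out of balance, +y side down on a cork rest (tilt about 0.125 rad). Grip it across x from above, TCP 6 mm above the top face (tips then clear the tins). Held, it turns only stiffly: slide it along its own tilted y axis, or it may lift off or press on the edge.
- tin_left: Opaque tin, 48 mm diameter, screwed under the rail at rail y = +85 mm and moving with it, reaching 64 mm below the rail. Origin: centre of its top, on the rail's underside. Weighs 0.13 to 0.27 kg, unknown; the rail's bare bar weighs 0.15 kg. So the balance point lies up to 22 mm either side of the rail's origin along y.
- tin_right: The like tin at rail y = -85 mm, 0.13 to 0.27 kg, unknown. With both tins the rail's centre of mass lies about 20 mm below its underside, so near balance it comes to rest almost level: about 0.015 rad of tilt for each mm that the balance point lies off the edge's centre, up to 5 mm; farther off it tips over onto the cork rest of the heavier side. Let go, it settles in about 1.5 s.
- knife: The knife edge's rocker: brass shoe 10 mm (y) by 24 (x, across the rail) by 6, pivoting stiffly about x on the stand's upright blade; the rail lies on it and tips with it. Origin: centre of its top, also the pivot, 100 mm above the work surface. With the shoe level, y runs along the stand. Fingers closing on the rail drag it down a little: grip beside the edge, not over it.
- stand: Fixed base plate 120 x 420 x 12 mm that carries the knife edge's blade and, at y = -165 and +165 mm, two posts with round cork rests (26 mm diameter), tops 78 mm above the work surface (22 mm below the edge), which catch the rail when it tips. Origin: centre of the underside of the base.
- saddle: Loose brass saddle, 60 g: bridge 43 mm (x) by 20 (y), 5 thick; legs 14 mm down, 33 mm apart inside (x); tab on top 12 mm thick (x), 18 wide (y), up to 39 mm above the origin. Origin: centre of the bridge's underside, which sits on the rail's top. Starts on its legs, right of the stand. Grip the tab across x, TCP 29 mm above the origin. Its y is to lie along the rail, either way round.
- teapot: Bystander: clear glass teapot with steel infuser, about 124 mm across, 110 mm high. Origin: centre of its underside.
- sugar_pot: Bystander: stainless sugar pot with hinged lid, 84 mm across, 90 mm high. Origin: centre of its underside.
- cup_white: Bystander: white ceramic cup, 80 mm across, 75 mm high. Origin: centre of its underside.
- cup_blue: Bystander: blue ceramic cup, 80 mm across, 75 mm high. Origin: centre of its underside.
- spice_jar: Bystander: amber glass jar, 44 mm across, 90 mm high. Origin: centre of its underside.
Not all that is in view belongs to the job. Leave any orange look-alike of the saddle alone.

How it is judged:
On the way:
1. the rail, let go, rests level on the knife edge (within 0.045 rad), the saddle not yet on it (angle between rail's own z axis and vertical below 0.045 rad and angular speed of rail below 0.15 rad/s and contact force between rail and knife above 1 N and contact force between each of the arm, the fingers, saddle and rail below 0.05 N), for 0.5 s.
At the end, for the whole second after the job is handed in: The rail rests untouched on the knife edge, level within 0.045 rad and still, with the saddle released and seated astride it: its bridge down on the rail's top, within 6 mm of directly above the centre of the edge along the rail (angle between rail's own z axis and vertical below 0.045 rad and angular speed of rail below 0.15 rad/s and contact force between rail and knife above 1 N and z of saddle in the frame of rail between 0.014 and 0.0215 m and x of saddle in the frame of rail between -0.005 and 0.005 m and y of saddle in the frame of knife between -0.006 and 0.006 m and angle between the y axis of saddle and the y axis of rail, either way round below 0.3 rad and angle between saddle's own z axis and vertical below 0.12 rad and contact force between each of the arm, the fingers and rail below 0.05 N and linear speed of each of saddle, rail below 0.02 m/s).
It fails at once if the rail is lifted more than 6 mm off the knife edge (z of knife in the frame of rail below -0.006 m).
It fails at once if the rail is pressed onto the knife edge with more than 20 N (contact force between rail and knife above 20 N).
It fails at once if a teapot, sugar pot, cup or jar is pushed more than 20 mm (distance of any of teapot, sugar_pot, cup_white, cup_blue, spice_jar from where it was at the start of the episode above 0.02 m).
It also fails if it takes over 72 s, if anything falls off the work surface, if the arm or the gripper's body presses on something with over 40 N, if the wrist force passes 120 N, or if a joint passes its speed limit or range.

## Robot

A 6-joint arm with a two-finger parallel gripper is mounted at the origin on the work surface. World frame = base frame: x ahead of the robot, y to its left, z up, the work surface at z = 0. Lengths are in m, angles in rad, forces in N, time in s.
With the tool pointing down it reaches from about 0.35 to 0.975 m from the base axis. Payload 4.9 kg.
Tool frame: the origin (TCP) lies between the finger pads, 19 mm behind the fingertips; this is the grasp point; z points along the fingers, y is the line along which they close (so a half turn about z gives the same grasp; the last joint's range is limited). The gripper opens to 85 mm and grips with 20 to 120 N. Pads are 22 mm wide; open, the fingers measure 114 mm over their backs; the gripper's body (76 mm by 85 mm) begins 54 mm behind the grasp point. The pads swing forward as they close: fully open they stand 13 mm farther back than shut.
Start: joints at [1.153, 0.053, 1.613, -0, 1.476, -0.119], TCP at [0.184, 0.597, 0.25] pointing down, gripper open.
Joint ranges: [-3.01, 3.01], [-1.01, 2.22], [0.06, 2.58], [-1.02, 4.17], [0.09, 2.62], [-3.14, 3.14]. Speed limits (rad/s): [2.57, 2.57, 3.14, 3.14, 3.14, 3.14].

## Interface

Orientations are given as a rotation vector (axis times angle).
In Python, from station import ctrl, optics gives the robot as it stands.
- The arm moves only by the shell command python3 -m handwheel 'ROWS' [OPENING] [FORCE]. ROWS is JSON, a list of rows, each an object of numbers: "tx", "ty", "tz": the shift along the tool's x, y, z in mm; "roll": the turn about the tool's z in rad. A call has 1 to 12 rows; each row shifts and turns the commanded pose from where the row before left it, along the tool's axes as they then stand; what a row does not reach is not made up. A row lasts 1/12 s, in which the tool goes at most 41.7 mm and 7.16 degrees, less where a joint would pass 70% of its speed; a pose out of reach is approached as far as the arm can. A call with a gripper value outside its range is refused whole. OPENING is the finger opening in mm, from 0 to 85.4, set as the call begins (- or left out, the last holds). The fingers move at their own pace and stop on an object; FORCE is the grip in N (left out, the last holds). Time passes only in rows, so rows that do not move let the fingers close. It gives the time, the measured TCP pose, the force, the opening and the grip force at its end, in the units of the state.
- ctrl.get_obs(): the state, without advancing time (a new reading comes with each control period).
- optics.get_image(name): name is "scene" or "side" or "wrist"; returns (picture, depth): 420x560x3 uint8, red, green, blue; 420x560 float32, m along the optical axis (not along the pixel's ray), 0 where there is no reading.
- optics.camera_params(name): a dict with "mtx" (3x3 intrinsics, pixels), "k1" (the pictures are not rectified: a ray, as slopes to the right and down, at radius r is drawn at 1 + k1 r^2 times it, then the intrinsics apply), "extrinsics" (4x4, takes a point from camera to world coordinates); the wrist camera has in their place "tool_from_camera" (4x4, takes a point from camera to tool coordinates, whose origin is the TCP and whose axes are the flange's). Camera axes: x right, y down, z forward; pixel columns grow to the right and rows downward; lengths in m; the calibration is good to about 2 mm. A picture is of the moment at which its call begins: read the wrist's pose just before it. camera_params takes no time and is no camera call.
- ctrl.finish_job(): hands the job in; it is judged then, once.
The state is a dict: "t": time; "q": joint angles; "dq": joint speeds; "effort": joint torques, N m; "tool_pos": TCP position; "tool_rot": TCP orientation; "contact_force": force on the tool from outside, world axes, zero at the start; "wrist_torque": the same for the moment, N m; "opening": finger opening in m; "grip_force": force on a finger pad.
Only numpy, scipy, OpenCV 4.12 (cv2) and the standard library are available. Lean on these libraries where they do the work, as an engineer would, in place of code of your own. Each camera call takes 0.05 s, during which the arm holds its last target. There are 200 camera calls.

## Working session

There is one attempt and no reset: what is moved stays moved. The work goes in short steps, Python scripts to look and compute and a shell command to move; the robot and the scene stay as the last step left them, time stands still between calls to the robot, and variables do not carry over. Pictures are saved under pics/ and viewed, at most 10 in all, crops included, and the job is handed in when it is done.

```bash
mkdir -p pics; ls; cat > h.py <<'E'
import numpy as np, cv2
from station import ctrl, optics
def cam(name, obs=None):
    p=optics.camera_params(name); K=np.array(p["mtx"]); k1=p["k1"]
    if name=="wrist":
        o=obs or ctrl.get_obs(); T=np.eye(4); T[:3,:3]=cv2.Rodrigues(np.array(o["tool_rot"],float))[0]; T[:3,3]=o["tool_pos"]
        T=T@np.array(p["tool_from_camera"])
    else: T=np.array(p["extrinsics"])
    return K,k1,T
def grab(name,fn=None):
    c=cam(name); im,d=optics.get_image(name)
    if fn: cv2.imwrite("pics/"+fn,im[:,:,::-1])
    np.savez(f"/tmp/{name}.npz",im=im,d=d,K=c[0],k1=c[1],T=c[2])
    return im,d,c
def rays(c,uv):
    K,k1,T=c; uv=np.asarray(uv,float).reshape(-1,1,2)
    n=cv2.undistortPoints(uv,K,np.array([k1,0,0,0.])).reshape(-1,2)
    return np.c_[n,np.ones(len(n))]
def world(c,uv,z):
    r=rays(c,uv)*np.asarray(z).reshape(-1,1); return r@c[2][:3,:3].T+c[2][:3,3]
def cloud(c,d):
    v,u=np.mgrid[:d.shape[0],:d.shape[1]]
    return world(c,np.c_[u.ravel(),v.ravel()],d.ravel()).reshape(*d.shape,3)
def tri(cs,uvs):
    A=np.zeros((3,3));b=np.zeros(3)
    for c,uv in zip(cs,uvs):
        r=c[2][:3,:3]@rays(c,[uv])[0]; r/=np.linalg.norm(r); P=np.eye(3)-np.outer(r,r); A+=P;b+=P@c[2][:3,3]
    return np.linalg.solve(A,b)
def proj(c,X):
    K,k1,T=c; Ti=np.linalg.inv(T); rv=cv2.Rodrigues(Ti[:3,:3])[0]
    return cv2.projectPoints(np.asarray(X,float).reshape(-1,1,3),rv,Ti[:3,3],K,np.array([k1,0,0,0.]))[0].reshape(-1,2)
E
python3 - <<'E'
from h import *
a=grab("scene","scene0.png");b=grab("side","side0.png");
print(ctrl.get_obs())
for n in("scene","side","wrist"):
    print(n,optics.camera_params(n))
E
```

```text
pics
{'t': 0.1, 'q': array([ 1.15302243e+00,  5.33240782e-02,  1.61416212e+00, -8.71969492e-06,
        1.47602475e+00, -1.18986176e-01]), 'dq': array([ 0.00215657, -0.00129327, -0.00300479,  0.0010137 , -0.00083569,
        0.00033503]), 'effort': array([-7.00432101e-04, -3.94902921e+01, -3.71363175e+01, -1.81320825e-04,
        3.95269773e-03, -2.93698761e-06]), 'tool_pos': array([0.18375004, 0.59681598, 0.24886209]), 'tool_rot': array([-4.67514834e-01, -3.10610408e+00,  2.90853557e-03]), 'contact_force': array([ 0.23432567,  0.8774953 , -0.21328318]), 'wrist_torque': array([-0.01332369, -0.07834735, -0.02455101]), 'grip_force': 0.0, 'opening': 0.08539505888493976}
scene {'mtx': array([[480.06775784,   0.        , 277.05954811],
       [  0.        , 480.06775784, 219.30518023],
       [  0.        ,   0.        ,   1.        ]]), 'k1': 0.018429917621016197, 'extrinsics': array([[-0.03385542,  0.76088805, -0.64799938,  1.44653694],
       [ 0.99940823,  0.02182856, -0.02658382,  0.02997228],
       [-0.00608242, -0.64851592, -0.76117679,  1.10033258],
       [ 0.        ,  0.      
[... 349 characters left out ...]
7, -0.88020104],
       [-0.00249805, -0.78881967, -0.61461963,  0.81863343],
       [ 0.        ,  0.        ,  0.        ,  1.        ]])}
wrist {'mtx': array([[290.81625815,   0.        , 284.40555822],
       [  0.        , 290.81625815, 209.08168524],
       [  0.        ,   0.        ,   1.        ]]), 'k1': -0.045563931998409024, 'tool_from_camera': array([[-8.06970537e-05, -9.50820562e-01, -3.09742236e-01,
         7.99374990e-02],
       [ 9.99999771e-01, -2.84663458e-04,  6.13306198e-04,
        -2.76421981e-04],
       [-6.71316440e-04, -3.09742116e-01,  9.50820367e-01,
        -1.24719051e-01],
       [ 0.00000000e+00,  0.00000000e+00,  0.00000000e+00,
         1.00000000e+00]])}
```

View pics/scene0.png

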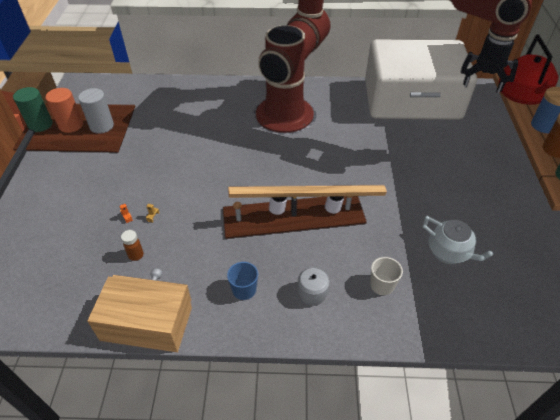

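View pics/side0.png

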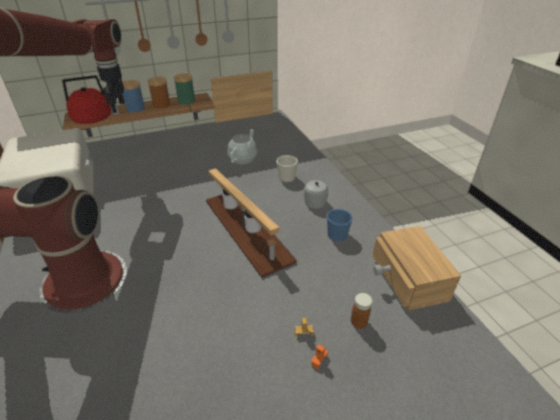

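The scene image shows the rail from (230,190) to (385,190) over the stand. Two saddle-like pieces stand at (125,213), orange-red, and (151,212), brass-yellow; in the side view they are at (320,356) and (305,327). The brass one fits the description, so I'll confirm it in an enlarged crop and measure.

```bash
python3 - <<'E'
from h import *
def ld(n):
    f=np.load(f"/tmp/{n}.npz");return f["im"],f["d"],(f["K"],float(f["k1"]),f["T"])
s,sd,sc=ld("scene");w,wd,wc=ld("side")
A=cv2.resize(s[195:230,105:175],(560,280),interpolation=cv2.INTER_CUBIC);B=cv2.resize(w[310:375,280:345],(280,280),interpolation=cv2.INTER_CUBIC)
cv2.imwrite("pics/crop1.png",cv2.resize(np.hstack([A,B]),(800,267))[:,:,::-1])
# rail points by colour
for nm,im,d,c in(("scene",s,sd,sc),("side",w,wd,wc)):
    P=cloud(c,d);hsv=cv2.cvtColor(im,cv2.COLOR_RGB2HSV)
    m=(d>0)&(P[...,2]>0.085)&(P[...,2]<0.17)&(P[...,0]>0.3)&(P[...,0]<0.8)&(abs(P[...,1]-.1)<0.35)&(hsv[...,1]>90)&(hsv[...,0]<25)&(hsv[...,2]>90)
    n,l,st,_=cv2.connectedComponentsWithStats(m.astype(np.uint8)); k=1+st[1:,4].argmax(); Q=P[l==k]
    print(nm,st[k]); 
    # top face: fit line
    mu=np.median(Q,0);U,S,V=np.linalg.svd(Q-Q.mean(0),full_matrices=False);print(Q.mean(0),V[0],(Q-Q.mean(0))@V[0] @ np.ones(len(Q)), np.percentile((Q-Q.mean(0))@V[0],[0,1,99,100]))
    m2=(P[...,2]>0.008)&(P[...,2]<0.06)&(abs(P[...,0]-.5)<.25)&(P[...,1]<-.15)&(P[...,1]>-.6)&(hsv[...,1]>120)
    n,l,st,ce=cv2.connectedComponentsWithStats(m2.astype(np.uint8))
    for i in range(1,n):
        if st[i,4]>15: q=P[l==i];print(' obj',ce[i],st[i,4],q.mean(0),q.min(0),q.max(0),im[l==i].mean(0))
    # dark base of stand
    m3=(abs(P[...,2]-.012)<.006)&(P[...,0]>.3)&(P[...,0]<.8)&(abs(P[...,1]-.1)<.4)&(hsv[...,1]>100)
    n,l,st,ce=cv2.connectedComponentsWithStats(m3.astype(np.uint8)); k=1+st[1:,4].argmax(); q=P[l==k][:,:2].astype(np.float32); print(' base',cv2.minAreaRect(q),len(q))
E
```

```text
scene [ 229  185  157   13 1510]
[0.49810317 0.07029582 0.11410384] [ 0.16461077 -0.97874047  0.12235353] -3.6567970873591094e-14 [-0.24145246 -0.23332704  0.21187161  0.21499013]
 obj [124.94827586 212.59482759] 116 [ 0.52386242 -0.45844045  0.03188187] [ 0.50518503 -0.48042564  0.00825935] [ 0.5432359  -0.44284545  0.0589907 ] [180.06896552  88.70689655  41.8362069 ]
 obj [151.075 212.375] 120 [ 0.51855965 -0.38230499  0.02935754] [ 0.49312644 -0.39892807  0.00860364] [ 0.53922174 -0.36995732  0.05943667] [147.03333333 113.5         59.2       ]
 obj [226.75496689 218.86754967] 151 [ 0.52359599 -0.15781198  0.01371564] [ 0.47301314 -0.17105815  0.00804685] [ 0.59012989 -0.15005263  0.01971218] [71.23178808 40.43708609 27.92715232]
 obj [134.58241758 252.26373626] 182 [ 0.67065862 -0.39538396  0.03563432] [ 0.64479347 -0.41742425  0.00881057] [ 0.68223801 -0.38157108  0.05987609] [85.02197802 46.65384615 23.42857143]
 base ((0.4996107518672943, 0.039558351039886475), (0.1257953941822052, 0.41634276509284973), 9.32858657836914) 3289
side [211 170  68  65 789]
[0.49722173 0.02800566 0
[... 302 characters left out ...]
2857143]
 obj [359.27184466 319.09708738] 206 [ 0.64522249 -0.42081289  0.03548625] [ 0.63360735 -0.42954484  0.00820398] [ 0.66566003 -0.40400135  0.05988121] [85.36893204 55.4223301  31.4223301 ]
 obj [303.82781457 327.78145695] 151 [ 0.51143632 -0.39019357  0.02857112] [ 0.4917191  -0.40167096  0.01219064] [ 0.53253825 -0.37559877  0.05680423] [155.96688742 125.38410596  70.01324503]
 obj [319.05076142 355.52791878] 197 [ 0.513088   -0.47048592  0.03018192] [ 0.49583981 -0.48590194  0.00834026] [ 0.538399   -0.45657019  0.05620257] [162.56852792  90.49746193  47.68527919]
 base ((0.49703139066696167, 0.030336886644363403), (0.11516750603914261, 0.4114128053188324), 9.959166526794434) 2128
```

View pics/crop1.png

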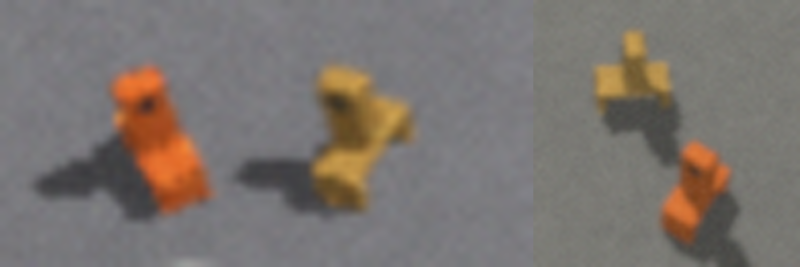

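The crop confirms it: the left piece is the orange look-alike, and the brass saddle is the right one at scene (151,212), about (0.515,-0.387). The rail is yawed about 9.5° with its +y side low. Next I go above the rail on that low side.

```bash
python3 -m handwheel '[{"roll":0.11},{"roll":0.11},{"roll":0.11},{"roll":0.11},{"roll":0.11},{"roll":0.11},{"roll":0.11},{"roll":0.11},{"roll":0.11},{"roll":0.116},{"tx":-37,"ty":15.5},{"tx":-37,"ty":15.5}]' 50 20; python3 -m handwheel '[{"tx":-37,"ty":15.5},{"tx":-37,"ty":15.5},{"tx":-37,"ty":15.5},{"tx":-37,"ty":15.5},{"tx":-37,"ty":15.5},{"tx":-37,"ty":15.5},{"tx":-37,"ty":15.5},{"tx":-37,"ty":15.5},{"tx":-37,"ty":15.5},{"tx":-37,"ty":15.5},{"tx":-37,"ty":15.5},{"tx":-34,"ty":16}]'; python3 -m handwheel '[{},{},{}]'
python3 - <<'E'
from h import *
grab("wrist","w1.png");grab("scene");grab("side")
E
```

```text
$[0]: bad value
$[0]: bad value
$[0]: bad value
```

View pics/w1.png

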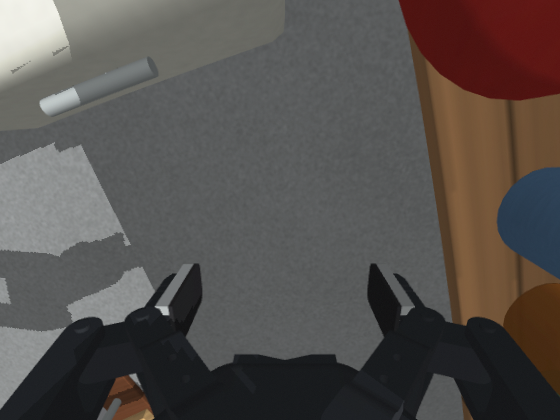

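The move was refused; it seems each row needs all four keys. The arm is still at the start, and the image shows only the bread box and shelf.

```bash
python3 -m handwheel '[{"tx":0,"ty":0,"tz":0,"roll":0.11},{"tx":0,"ty":0,"tz":0,"roll":0.11},{"tx":0,"ty":0,"tz":0,"roll":0.11},{"tx":0,"ty":0,"tz":0,"roll":0.11},{"tx":0,"ty":0,"tz":0,"roll":0.11},{"tx":0,"ty":0,"tz":0,"roll":0.11},{"tx":0,"ty":0,"tz":0,"roll":0.11},{"tx":0,"ty":0,"tz":0,"roll":0.11},{"tx":0,"ty":0,"tz":0,"roll":0.11},{"tx":0,"ty":0,"tz":0,"roll":0.116},{"tx":-37,"ty":15.5,"tz":0,"roll":0},{"tx":-37,"ty":15.5,"tz":0,"roll":0}]' 50 20
```

```text
t: 1.25
tool_pos: [0.2263, 0.5293, 0.2494]
tool_rot: [2.026, 2.401, -0.001]
contact_force: [1.0, 0.5, 0.1]
opening: 0.0501
grip_force: 0.0
```

```bash
python3 -m handwheel '[{"tx":-37,"ty":15.5,"tz":0,"roll":0},{"tx":-37,"ty":15.5,"tz":0,"roll":0},{"tx":-37,"ty":15.5,"tz":0,"roll":0},{"tx":-37,"ty":15.5,"tz":0,"roll":0},{"tx":-37,"ty":15.5,"tz":0,"roll":0},{"tx":-37,"ty":15.5,"tz":0,"roll":0},{"tx":-37,"ty":15.5,"tz":0,"roll":0},{"tx":-37,"ty":15.5,"tz":0,"roll":0},{"tx":-37,"ty":15.5,"tz":0,"roll":0},{"tx":-37,"ty":15.5,"tz":0,"roll":0},{"tx":-37,"ty":15.5,"tz":0,"roll":0},{"tx":-34,"ty":16,"tz":0,"roll":0}]';python3 -m handwheel '[{"tx":0,"ty":0,"tz":0,"roll":0},{"tx":0,"ty":0,"tz":0,"roll":0},{"tx":0,"ty":0,"tz":0,"roll":0}]'
python3 - <<'E'
from h import *
grab("wrist","w2.png");grab("side")
E
```

```text
t: 2.25
tool_pos: [0.4842, 0.1231, 0.2502]
tool_rot: [2.03, 2.397, 0.001]
contact_force: [1.4, 0.5, 0.4]
opening: 0.0502
grip_force: 0.0
t: 2.5
tool_pos: [0.4833, 0.1254, 0.2498]
tool_rot: [-2.03, -2.397, 0.0]
contact_force: [-0.2, 0.5, 0.8]
opening: 0.0501
grip_force: 0.0
```

View pics/w2.png

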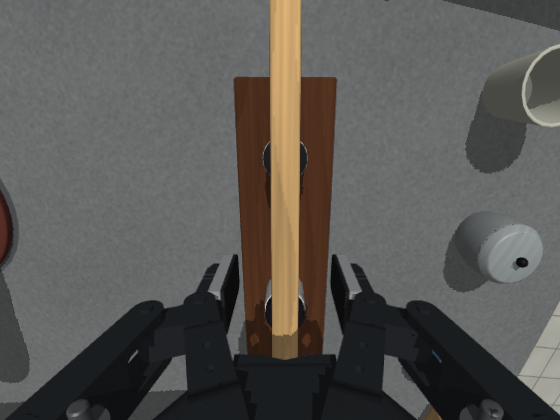

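The wrist view shows the rail centred between the fingers (columns 271–300), the base's +y end at row 77, and tins at (285,158) and about (285,310). Now the numeric fit.

```bash
cat > fit.py <<'E'
from h import *
def ld(n):
    f=np.load(f"/tmp/{n}.npz");return f["im"],f["d"],(f["K"],float(f["k1"]),f["T"])
def rail(n,zmin=.08):
    im,d,c=ld(n);P=cloud(c,d);h=cv2.cvtColor(im,cv2.COLOR_RGB2HSV)
    m=(d>0)&(P[...,2]>zmin)&(P[...,2]<.17)&(abs(P[...,0]-.49)<.12)&(abs(P[...,1]-.06)<.36)&(h[...,1]>70)&(h[...,0]<25)&(h[...,2]>80)
    k,l,st,_=cv2.connectedComponentsWithStats(m.astype(np.uint8));i=1+st[1:,4].argmax();return P[l==i],P,im,h,c,(l==i)
def axis(Q):
    mu=Q.mean(0);V=np.linalg.svd(Q-mu,full_matrices=False)[2][0];return mu,V*np.sign(V[1])
E
python3 - <<'E'
from fit import *
for n in("wrist","scene","side"):
    Q,P,im,h,c,m=rail(n);mu,v=axis(Q);s=(Q-mu)@v
    nrm=np.cross([v[1],-v[0],0],v); 
    print(n,len(Q),mu.round(4),'yaw',np.arctan2(-v[0],v[1]).round(4),'tilt',(-v[2]/np.hypot(v[0],v[1])).round(4),'ends',(mu+v*s.min()).round(4),(mu+v*s.max()).round(4))
    # top face only: points with max height by bin
    if n=="wrist":
        A=np.c_[Q[:,:2],np.ones(len(Q))];print(' plane',np.linalg.lstsq(A,Q[:,2],rcond=None)[0])
        x=(Q-mu)@np.array([v[1],-v[0],0]);print(' x extents',np.percentile(x,[0,2,98,100]))
        B=(abs(P[...,2]-.012)<.005)&(h[...,1]>80)&(abs(P[...,0]-.48)<.15)
        q=P[B];print(' base',q.min(0),q.max(0),np.median(q[:,2]),cv2.boxPoints(cv2.minAreaRect(q[:,:2].astype(np.float32))))
        for r,cc in((158,266),(158,304),(310,268),(320,285)):print(r,cc,P[r,cc])
E
```

```text
wrist 10398 [0.4795 0.1471 0.1053] yaw 0.1648 tilt 0.1244 ends [ 0.5112 -0.0438  0.1294] [0.4542 0.2994 0.0861]
 plane [ 0.01883497 -0.12301956  0.11435644]
 x extents [-0.01386544 -0.01316074  0.01316306  0.01387598]
 base [ 0.4056205  -0.1587745   0.00934192] [0.58559919 0.25500423 0.01619237] 0.01272932177185232 [[ 0.40410945  0.2358672 ]
 [ 0.47085693 -0.16476634]
 [ 0.5883485  -0.1451917 ]
 [ 0.52160096  0.25544184]]
158 266 [0.45836951 0.16043291 0.08494692]
158 304 [0.49561726 0.16654791 0.08418909]
310 268 [ 0.48545982 -0.00057816  0.10603572]
320 285 [0.50385894 0.00277446 0.12288641]
scene 1608 [0.4975 0.0742 0.1132] yaw 0.1666 tilt 0.1245 ends [ 0.5336 -0.1403  0.1403] [0.458  0.3093 0.0835]
side 859 [0.4958 0.0374 0.1166] yaw 0.1603 tilt 0.1221 ends [ 0.5258 -0.1477  0.1395] [0.4529 0.3031 0.0837]
```

Rail top at the TCP is about 0.108 m (0.118 at the edge, which agrees with the text), tilt 0.124. The origin sits about +43 mm from the edge. Now I descend and grip on the low side.

```bash
python3 -m handwheel '[{"tx":0,"ty":0,"tz":30,"roll":0},{"tx":0,"ty":0,"tz":30,"roll":0},{"tx":0,"ty":0,"tz":30,"roll":0},{"tx":0,"ty":0,"tz":25,"roll":0},{"tx":0,"ty":0,"tz":14,"roll":0},{"tx":0,"ty":0,"tz":7,"roll":0},{"tx":0,"ty":0,"tz":0,"roll":0},{"tx":0,"ty":0,"tz":0,"roll":0}]' 38 20;python3 -m handwheel '[{"tx":0,"ty":0,"tz":0,"roll":0},{"tx":0,"ty":0,"tz":0,"roll":0},{"tx":0,"ty":0,"tz":0,"roll":0},{"tx":0,"ty":0,"tz":0,"roll":0},{"tx":0,"ty":0,"tz":0,"roll":0}]' 24 20
```

```text
t: 3.27
tool_pos: [0.4837, 0.1261, 0.1147]
tool_rot: [2.028, 2.399, 0.001]
contact_force: [0.4, 0.0, 0.3]
opening: 0.0379
grip_force: 0.0
t: 3.68
tool_pos: [0.4845, 0.1258, 0.1158]
tool_rot: [2.029, 2.397, 0.004]
contact_force: [-1.8, 3.1, 5.8]
opening: 0.0278
grip_force: 22.9
```

```bash
python3 -m handwheel '[{"tx":0,"ty":0,"tz":-0.8,"roll":0},{"tx":-3,"ty":0,"tz":-0.4,"roll":0},{"tx":-5,"ty":0,"tz":-0.6,"roll":0},{"tx":-5,"ty":0,"tz":-0.6,"roll":0}]';  python3 -m handwheel '[{"tx":-5,"ty":0,"tz":-0.6,"roll":0},{"tx":-5,"ty":0,"tz":-0.6,"roll":0},{"tx":-5,"ty":0,"tz":-0.7,"roll":0},{"tx":-5,"ty":0,"tz":-0.6,"roll":0},{"tx":-5,"ty":0,"tz":-0.6,"roll":0},{"tx":-5,"ty":0,"tz":-0.6,"roll":0},{"tx":0,"ty":0,"tz":0,"roll":0},{"tx":0,"ty":0,"tz":0,"roll":0},{"tx":0,"ty":0,"tz":0,"roll":0}]'
```

```text
t: 4.02
tool_pos: [0.4864, 0.1134, 0.1174]
tool_rot: [-2.029, -2.398, -0.005]
contact_force: [0.4, 6.4, 3.2]
opening: 0.0271
grip_force: 22.6
t: 4.77
tool_pos: [0.4916, 0.0828, 0.1212]
tool_rot: [2.029, 2.396, 0.002]
contact_force: [-0.7, 1.9, 5.4]
opening: 0.0272
grip_force: 22.8
```

```bash
python3 -m handwheel '[{"tx":0,"ty":0,"tz":0,"roll":0},{"tx":0,"ty":0,"tz":0,"roll":0},{"tx":0,"ty":0,"tz":0,"roll":0},{"tx":0,"ty":0,"tz":-10,"roll":0},{"tx":0,"ty":0,"tz":-30,"roll":0},{"tx":0,"ty":0,"tz":-30,"roll":0},{"tx":0,"ty":0,"tz":-30,"roll":0},{"tx":0,"ty":0,"tz":0,"roll":0},{"tx":0,"ty":0,"tz":0,"roll":0},{"tx":0,"ty":0,"tz":0,"roll":0},{"tx":0,"ty":0,"tz":0,"roll":0},{"tx":0,"ty":0,"tz":0,"roll":0}]' 42
cat >> fit.py <<'E'
def report(fns={}):
    for n in("wrist","scene","side"):
        grab(n,fns.get(n));Q,P,im,h,c,m=rail(n);mu,v=axis(Q);s=(Q-mu)@v
        print(n,len(Q),mu.round(4),'yaw',np.arctan2(-v[0],v[1]).round(4),'tilt',(-v[2]/np.hypot(v[0],v[1])).round(4),'ends',(mu+v*s.min()).round(4),(mu+v*s.max()).round(4), 'ztop@y=.038',(mu+v*(.038-mu[1])/v[1]).round(4))
E
python3 -c "
from fit import *
report()"
```

```text
t: 5.77
tool_pos: [0.4897, 0.0829, 0.2183]
tool_rot: [-2.028, -2.396, 0.004]
contact_force: [0.3, 0.5, -0.6]
opening: 0.042
grip_force: 0.0
wrist 12855 [0.4858 0.1161 0.1253] yaw 0.1597 tilt -0.0843 ends [ 0.5166 -0.0751  0.109 ] [0.4674 0.2303 0.1351] ztop@y=.038 [0.4984 0.038  0.1187]
scene 1713 [0.5047 0.0357 0.1164] yaw 0.1603 tilt -0.0888 ends [ 0.5407 -0.1873  0.0963] [0.4679 0.2628 0.1369] ztop@y=.038 [0.5043 0.038  0.1166]
side 1128 [0.503  0.0008 0.1134] yaw 0.1576 tilt -0.0881 ends [ 0.5341 -0.1952  0.0959] [0.462  0.2587 0.1364] ztop@y=.038 [0.4971 0.038  0.1167]
```

```bash
python3 -m handwheel '[{"tx":0,"ty":0,"tz":0,"roll":0},{"tx":0,"ty":0,"tz":0,"roll":0},{"tx":0,"ty":0,"tz":0,"roll":0},{"tx":0,"ty":0,"tz":0,"roll":0},{"tx":0,"ty":0,"tz":0,"roll":0},{"tx":0,"ty":0,"tz":0,"roll":0}]'
python3 -c "
from fit import *
report({'side':'s2.png'})
s=cv2.imread('pics/s2.png');cv2.imwrite('pics/s2c.png',cv2.resize(s[155:285,190:310],(720,780),interpolation=cv2.INTER_CUBIC)[:600])"
```

```text
t: 6.42
tool_pos: [0.4907, 0.0829, 0.2201]
tool_rot: [2.03, 2.398, 0.0]
contact_force: [0.4, -0.3, 0.3]
opening: 0.0421
grip_force: 0.0
wrist 12755 [0.4859 0.1156 0.1252] yaw 0.1596 tilt -0.0837 ends [ 0.5167 -0.0763  0.1089] [0.4673 0.2308 0.1349] ztop@y=.038 [0.4984 0.038  0.1186]
scene 1706 [0.5047 0.0356 0.1164] yaw 0.1605 tilt -0.0864 ends [ 0.5408 -0.1872  0.0969] [0.4679 0.2629 0.1363] ztop@y=.038 [0.5043 0.038  0.1166]
side 1139 [0.503  0.0016 0.1136] yaw 0.1565 tilt -0.0839 ends [ 0.5341 -0.1959  0.0968] [0.4624 0.2588 0.1354] ztop@y=.038 [0.4972 0.038  0.1167]
```

Settled at tilt −0.085 (−y low), so the rail is about 5.6 mm too far toward −y. I regrip and slide it back +y.

```bash
python3 -m handwheel '[{"tx":0,"ty":0,"tz":30,"roll":0},{"tx":0,"ty":0,"tz":30,"roll":0},{"tx":0,"ty":0,"tz":20,"roll":0},{"tx":0,"ty":0,"tz":8,"roll":0},{"tx":0,"ty":0,"tz":3,"roll":0},{"tx":0,"ty":0,"tz":0,"roll":0},{"tx":0,"ty":0,"tz":0,"roll":0}]' 38;python3 -m handwheel '[{"tx":0,"ty":0,"tz":0,"roll":0},{"tx":0,"ty":0,"tz":0,"roll":0},{"tx":0,"ty":0,"tz":0,"roll":0},{"tx":0,"ty":0,"tz":0,"roll":0},{"tx":0,"ty":0,"tz":0,"roll":0}]' 24 20; python3 -c "
from fit import *
report()"
```

```text
t: 7.15
tool_pos: [0.4917, 0.0829, 0.1306]
tool_rot: [2.028, 2.397, 0.002]
contact_force: [0.9, 0.0, 0.4]
opening: 0.038
grip_force: 0.0
t: 7.57
tool_pos: [0.4917, 0.083, 0.1305]
tool_rot: [2.028, 2.397, 0.003]
contact_force: [0.1, 1.2, 4.6]
opening: 0.0271
grip_force: 23.7
wrist 21251 [0.483  0.1346 0.1251] yaw 0.1612 tilt -0.0667 ends [0.5011 0.023  0.1176] [0.4718 0.2032 0.1297] ztop@y=.038 [0.4987 0.038  0.1186]
scene 1022 [ 0.5198 -0.0567  0.11  ] yaw 0.1643 tilt -0.0698 ends [ 0.5415 -0.1875  0.1007] [0.4973 0.0794 0.1196] ztop@y=.038 [0.5041 0.038  0.1167]
side 800 [ 0.5136 -0.0625  0.1108] yaw 0.1518 tilt -0.0765 ends [ 0.5341 -0.1966  0.1005] [0.4851 0.1241 0.1253] ztop@y=.038 [0.4982 0.038  0.1186]
```

View pics/s2c.png

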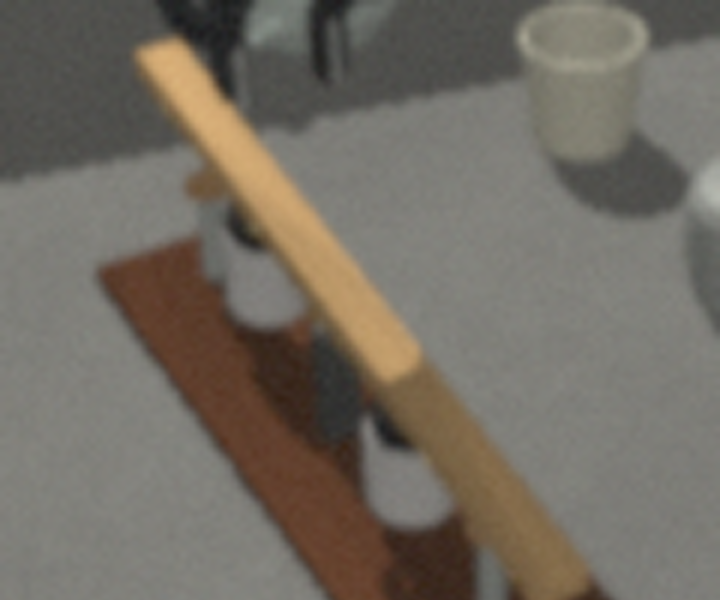

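The crop shows the rail clear of the +y rest, −y end low, with the dark blade under it at about (340,380) and nothing touching. Tilt while held is −0.07. Sliding +5.6 mm along it.

```bash
python3 -m handwheel '[{"tx":1.4,"ty":0,"tz":-0.1,"roll":0},{"tx":1.4,"ty":0,"tz":-0.1,"roll":0},{"tx":1.4,"ty":0,"tz":-0.1,"roll":0},{"tx":1.4,"ty":0,"tz":-0.1,"roll":0},{"tx":0,"ty":0,"tz":0,"roll":0},{"tx":0,"ty":0,"tz":0,"roll":0},{"tx":0,"ty":0,"tz":0,"roll":0}]';python3 -m handwheel '[{"tx":0,"ty":0,"tz":0,"roll":0},{"tx":0,"ty":0,"tz":0,"roll":0},{"tx":0,"ty":0,"tz":0,"roll":0},{"tx":0,"ty":0,"tz":-10,"roll":0},{"tx":0,"ty":0,"tz":-30,"roll":0},{"tx":0,"ty":0,"tz":-30,"roll":0},{"tx":0,"ty":0,"tz":-20,"roll":0},{"tx":0,"ty":0,"tz":0,"roll":0},{"tx":0,"ty":0,"tz":0,"roll":0},{"tx":0,"ty":0,"tz":0,"roll":0},{"tx":0,"ty":0,"tz":0,"roll":0},{"tx":0,"ty":0,"tz":0,"roll":0}]' 42;python3 -m handwheel '[{"tx":0,"ty":0,"tz":0,"roll":0},{"tx":0,"ty":0,"tz":0,"roll":0},{"tx":0,"ty":0,"tz":0,"roll":0},{"tx":0,"ty":0,"tz":0,"roll":0},{"tx":0,"ty":0,"tz":0,"roll":0},{"tx":0,"ty":0,"tz":0,"roll":0},{"tx":0,"ty":0,"tz":0,"roll":0},{"tx":0,"ty":0,"tz":0,"roll":0},{"tx":0,"ty":0,"tz":0,"roll":0},{"tx":0,"ty":0,"tz":0,"roll":0},{"tx":0,"ty":0,"tz":0,"roll":0},{"tx":0,"ty":0,"tz":0,"roll":0}]' 42; python3 -c "
from fit import *
report()"
```

```text
t: 8.3
tool_pos: [0.4898, 0.0884, 0.1295]
tool_rot: [2.029, 2.398, 0.0]
contact_force: [1.9, -3.0, 3.1]
opening: 0.027
grip_force: 23.5
t: 9.3
tool_pos: [0.4889, 0.0885, 0.2178]
tool_rot: [-2.028, -2.396, 0.003]
contact_force: [-0.5, -0.6, -1.2]
opening: 0.042
grip_force: 0.0
t: 10.3
tool_pos: [0.4898, 0.0884, 0.2195]
tool_rot: [-2.03, -2.398, -0.0]
contact_force: [0.1, -0.1, 0.7]
opening: 0.0419
grip_force: 0.0
wrist 12467 [0.4842 0.1196 0.1194] yaw 0.1653 tilt -0.0099 ends [ 0.5144 -0.0615  0.1176] [0.464  0.2407 0.1207] ztop@y=.038 [0.4978 0.038  0.1186]
scene 1720 [0.5033 0.0403 0.1163] yaw 0.1661 tilt -0.0081 ends [ 0.5406 -0.1826  0.1145] [0.465  0.2689 0.1182] ztop@y=.038 [0.5037 0.038  0.1163]
side 1074 [0.5017 0.0047 0.116 ] yaw 0.1616 tilt -0.0099 ends [ 0.5333 -0.1893  0.114 ] [0.4591 0.2665 0.1186] ztop@y=.038 [0.4963 0.038  0.1163]
```

Level at −0.010 rad and at rest. Off to the saddle, stopping on the way to image the base's −y end.

```bash
python3 -m handwheel '[{"tx":-30,"ty":-4,"tz":-6,"roll":0},{"tx":-40,"ty":-5,"tz":-6,"roll":0},{"tx":-40,"ty":-5,"tz":-6,"roll":0},{"tx":-40,"ty":-5,"tz":-6,"roll":0},{"tx":-40,"ty":-5,"tz":-6,"roll":0},{"tx":0,"ty":0,"tz":0,"roll":0},{"tx":0,"ty":0,"tz":0,"roll":0},{"tx":0,"ty":0,"tz":0,"roll":0}]';python3 -c "
from fit import *
grab('wrist','w3.png')
import shutil;shutil.copy('/tmp/wrist.npz','/tmp/w3.npz');"
python3 -m handwheel '[{"tx":-40,"ty":-5,"tz":0,"roll":0.1},{"tx":-40,"ty":-1,"tz":0,"roll":0.1},{"tx":-40,"ty":3,"tz":0,"roll":0.1},{"tx":-40,"ty":7,"tz":0,"roll":0.1},{"tx":-40,"ty":11,"tz":0,"roll":0.1},{"tx":-38,"ty":13,"tz":0,"roll":0},{"tx":0,"ty":0,"tz":0,"roll":0},{"tx":0,"ty":0,"tz":0,"roll":0},{"tx":0,"ty":0,"tz":0,"roll":0}]'; python3 -c "
from fit import *
grab('wrist','w4.png')
import shutil;shutil.copy('/tmp/wrist.npz','/tmp/w4.npz');
a=cv2.imread('pics/w3.png');b=cv2.imread('pics/w4.png');cv2.imwrite('pics/w34.png',cv2.resize(np.vstack([a,b]),(448,600)) if 0 else np.hstack([cv2.resize(a,(400,300)),cv2.resize(b,(400,300))]))"
```

```text
t: 11.12
tool_pos: [0.4973, -0.1027, 0.2492]
tool_rot: [-2.03, -2.397, -0.0]
contact_force: [0.1, 0.2, 0.8]
opening: 0.042
grip_force: 0.0
t: 11.92
tool_pos: [0.5058, -0.3438, 0.2489]
tool_rot: [-2.557, -1.823, -0.0]
contact_force: [-0.6, -0.1, 0.5]
opening: 0.0419
grip_force: 0.0
```

View pics/w34.png

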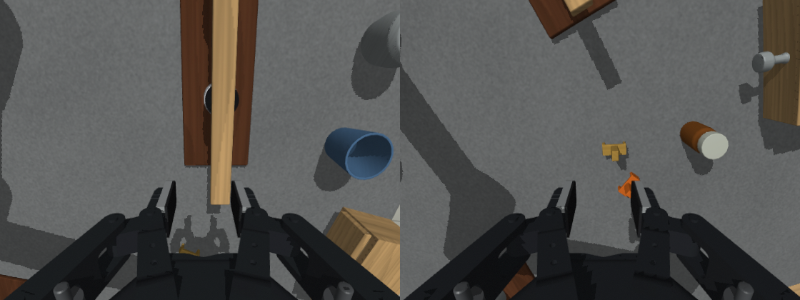

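Left half: base −y end at full-image row 230, rail end at row 286. Right half: brass saddle at about (300,210) in the full image with its bridge running along columns, the orange look-alike at about (320,260). Measuring both.

```bash
python3 - <<'E'
from h import *
def l(f):
    f=np.load(f);return f["im"],f["d"],(f["K"],float(f["k1"]),f["T"])
im,d,c=l("/tmp/w3.npz");P=cloud(c,d);h=cv2.cvtColor(im,cv2.COLOR_RGB2HSV)
B=(abs(P[...,2]-.012)<.004)&(h[...,1]>80)&(abs(P[...,0]-.5)<.15);B[300:]=0
k,L,st,_=cv2.connectedComponentsWithStats(B.astype(np.uint8));
u=np.array([-.1645,.9864]);w=np.array([.9864,.1645])
q=P[B][:,:2];s=q@u;x=q@w
e=[ (s[abs(x-t)<.003]).min() for t in np.arange(x.min()+.008,x.max()-.008,.006)]
print('base -y end s',np.round(e,4),'x',np.percentile(x,[.5,99.5]), 'slope',np.polyfit(np.arange(len(e))*.006,e,1)[0])
q=P[(h[...,1]>60)&(h[...,0]<25)&(abs(P[...,2]-.11)<.03)&(abs(P[...,0]-.51)<.08)];print('rail -y end s',np.percentile(q[:,:2]@u,[.1,1]),q[:,2].mean(),'x',np.percentile(q[:,:2]@w,[1,99]))
f=np.load("/tmp/side.npz")
im,d,c=l("/tmp/w4.npz");P=cloud(c,d);h=cv2.cvtColor(im,cv2.COLOR_RGB2HSV)
m=(P[...,2]>.005)&(P[...,2]<.07)&(np.hypot(P[...,0]-.515,P[...,1]+.386)<.045)&(h[...,1]>90)&(h[...,0]>14)&(h[...,0]<35)
q=P[m];print('n',len(q),np.percentile(q[:,2],[1,10,30,50,70,90,99]).round(4))
t=q[q[:,2]>.045];b=q[(abs(q[:,2]-.019)<.004)]
print('tab',len(t),t.mean(0),t.min(0),t.max(0)); r=cv2.minAreaRect(b[:,:2].astype(np.float32));print('bridge',r,cv2.boxPoints(r)); print('tabrect',cv2.minAreaRect(t[:,:2].astype(np.float32)))
T=c[2]; ys=np.argwhere(m);print('px',ys.min(0),ys.max(0))
# triangulate brass centroid cross-check with scene
im2,d2,c2=l("/tmp/scene.npz")
R=cv2.Rodrigues(np.array([-2.557,-1.823,0]))[0];print(R[:,0],R[:,1])
np.save('/tmp/m4.npy',m)
E
```

```text
Traceback (most recent call last):
ValueError: zero-size array to reduction operation minimum which has no identity
```

```bash
cat > m.py <<'E'
from h import *
def l(f):
    f=np.load(f);return f["im"],f["d"],(f["K"],float(f["k1"]),f["T"])
im,d,c=l("/tmp/w3.npz");P=cloud(c,d);h=cv2.cvtColor(im,cv2.COLOR_RGB2HSV)
B=(abs(P[...,2]-.012)<.004)&(h[...,1]>80)&(abs(P[...,0]-.5)<.15);B[300:]=0
u=np.array([-.1645,.9864]);w=np.array([.9864,.1645])
q=P[B][:,:2];s=q@u;x=q@w
e=[(t.round(3),(s[abs(x-t)<.003]).min().round(4)) for t in np.arange(.44,.56,.006) if (abs(x-t)<.003).sum()>5]
print('base -y end',*e)
far=q[abs(s)<.1];print('x',np.percentile(far@w,[.5,99.5]))
q=P[(h[...,1]>60)&(h[...,0]<25)&(abs(P[...,2]-.11)<.03)&(abs(P[...,0]-.51)<.08)];print('rail -y end s',np.percentile(q[:,:2]@u,[.1,1]),q[:,2].mean(),'x',np.percentile(q[:,:2]@w,[1,99]))
im,d,c=l("/tmp/w4.npz");P=cloud(c,d);h=cv2.cvtColor(im,cv2.COLOR_RGB2HSV)
m=(P[...,2]>.005)&(P[...,2]<.07)&(np.hypot(P[...,0]-.515,P[...,1]+.386)<.045)&(h[...,1]>90)&(h[...,0]>14)&(h[...,0]<35)
q=P[m];print('n',len(q),np.percentile(q[:,2],[1,10,30,50,70,90,99]).round(4))
t=q[q[:,2]>.045];b=q[(abs(q[:,2]-.019)<.004)]
print('tab',len(t),t.mean(0),t.min(0),t.max(0)); r=cv2.minAreaRect(b[:,:2].astype(np.float32));print('bridge',r,cv2.boxPoints(r)); print('tabrect',cv2.minAreaRect(t[:,:2].astype(np.float32)))
ys=np.argwhere(m);print('px',ys.min(0),ys.max(0))
E
python3 m.py
```

```text
base -y end (np.float64(0.44), np.float64(-0.2524)) (np.float64(0.446), np.float64(-0.252)) (np.float64(0.452), np.float64(-0.2526)) (np.float64(0.458), np.float64(-0.2524)) (np.float64(0.464), np.float64(-0.2511)) (np.float64(0.47), np.float64(-0.2509)) (np.float64(0.476), np.float64(-0.2508)) (np.float64(0.482), np.float64(-0.2506)) (np.float64(0.488), np.float64(-0.2516)) (np.float64(0.524), np.float64(-0.2402)) (np.float64(0.53), np.float64(-0.2507)) (np.float64(0.536), np.float64(-0.2506)) (np.float64(0.542), np.float64(-0.2509)) (np.float64(0.548), np.float64(-0.2512)) (np.float64(0.554), np.float64(-0.2504))
x [0.43810709 0.5556609 ]
rail -y end s [-0.26897124 -0.26543091] 0.1176571362099919 x [0.48323232 0.51094452]
n 620 [0.0095 0.0187 0.0196 0.0203 0.0357 0.0538 0.0549]
tab 163 [ 0.51199405 -0.3828336   0.05300158] [ 0.50466377 -0.39316123  0.04553255] [ 0.51900124 -0.37477459  0.0552382 ]
bridge ((0.5114738941192627, -0.38419294357299805), (0.020052626729011536, 0.04257819801568985), 73.7540054321289) [[ 0.4882299  -0.38786304]
 [ 0.5291079  -0.3997748 ]
 [ 0.5347179  -0.38052285]
 [ 0.49383986 -0.3686111 ]]
tabrect ((0.5117971897125244, -0.38386088609695435), (0.01737208664417267, 0.011831053532660007), 71.80705261230469)
px [199 283] [225 316]
```

The saddle's origin is at (0.5117,−0.3840), z≈0.0145, yaw −16°; tab top at 0.054, as the text says. Edge centre from both base ends: (0.4971,0.0398).

```bash
python3 -m handwheel '[{"tx":0,"ty":0,"tz":0,"roll":-0.047},{"tx":-20,"ty":9,"tz":30,"roll":0},{"tx":-17,"ty":8,"tz":30,"roll":0},{"tx":0,"ty":0,"tz":35,"roll":0},{"tx":0,"ty":0,"tz":30,"roll":0},{"tx":0,"ty":0,"tz":15,"roll":0},{"tx":0,"ty":0,"tz":0,"roll":0},{"tx":0,"ty":0,"tz":0,"roll":0},{"tx":0,"ty":0,"tz":0,"roll":0}]' 32 30; python3 -c "
from h import *
grab('wrist');grab('side')
import shutil;shutil.copy('/tmp/wrist.npz','/tmp/w4.npz')
exec(open('m.py').read())" | tail -6
```

```text
t: 12.72
tool_pos: [0.5126, -0.3861, 0.1123]
tool_rot: [2.512, 1.88, 0.001]
contact_force: [-0.0, -0.2, 0.6]
opening: 0.0316
grip_force: 0.0
bridge ((0.5116584300994873, -0.3842061758041382), (0.020286565646529198, 0.042809098958969116), 72.95852661132812) [[ 0.48822105 -0.38763118]
 [ 0.52915055 -0.400177  ]
 [ 0.5350958  -0.38078117]
 [ 0.4941663  -0.36823535]]
tabrect ((0.5116646885871887, -0.38396361470222473), (0.017564060166478157, 0.011792520061135292), 73.42414093017578)
px [201 256] [245 309]
```

The second view agrees to 0.3 mm. Correcting, descending and gripping.

```bash
python3 -m handwheel '[{"tx":1.8,"ty":-1.5,"tz":25,"roll":0},{"tx":0,"ty":0,"tz":25,"roll":0},{"tx":0,"ty":0,"tz":14,"roll":0},{"tx":0,"ty":0,"tz":5,"roll":0},{"tx":0,"ty":0,"tz":0,"roll":0},{"tx":0,"ty":0,"tz":0,"roll":0}]';python3 -m handwheel '[{"tx":0,"ty":0,"tz":0,"roll":0},{"tx":0,"ty":0,"tz":0,"roll":0},{"tx":0,"ty":0,"tz":0,"roll":0},{"tx":0,"ty":0,"tz":0,"roll":0},{"tx":0,"ty":0,"tz":0,"roll":0},{"tx":0,"ty":0,"tz":0,"roll":0},{"tx":0,"ty":0,"tz":0,"roll":0}]' 6 30
```

```text
t: 13.32
tool_pos: [0.5108, -0.3842, 0.0417]
tool_rot: [2.515, 1.88, 0.0]
contact_force: [-0.3, 0.3, -0.6]
opening: 0.0321
grip_force: 0.0
t: 13.9
tool_pos: [0.5112, -0.3846, 0.0424]
tool_rot: [2.514, 1.879, 0.001]
contact_force: [0.5, -0.7, 6.1]
opening: 0.0113
grip_force: 33.8
```

Gripped. Lift, turn and carry it above the rail, stopping 85 mm high to check.

```bash
python3 -m handwheel '[{"tx":0,"ty":0,"tz":-20,"roll":0},{"tx":0,"ty":0,"tz":-35,"roll":0},{"tx":0,"ty":0,"tz":-35,"roll":-0.09},{"tx":0,"ty":0,"tz":-35,"roll":-0.09},{"tx":0,"ty":0,"tz":-35,"roll":-0.09},{"tx":0,"ty":0,"tz":-10,"roll":-0.09},{"tx":0,"ty":0,"tz":0,"roll":-0.091}]';python3 -m handwheel '[{"tx":36,"ty":5,"tz":0,"roll":0},{"tx":38,"ty":5,"tz":0,"roll":0},{"tx":38,"ty":5,"tz":0,"roll":0},{"tx":38,"ty":5,"tz":0,"roll":0},{"tx":38,"ty":5,"tz":0,"roll":0},{"tx":38,"ty":5,"tz":0,"roll":0},{"tx":38,"ty":5,"tz":0,"roll":0},{"tx":38,"ty":5,"tz":0,"roll":0},{"tx":38,"ty":5,"tz":0,"roll":0},{"tx":38,"ty":5,"tz":0,"roll":0},{"tx":30,"ty":5,"tz":0,"roll":0},{"tx":10,"ty":0,"tz":0,"roll":0}]';python3 -m handwheel '[{"tx":0,"ty":0,"tz":0,"roll":0},{"tx":0,"ty":0,"tz":0,"roll":0},{"tx":0,"ty":0,"tz":0,"roll":0}]'; python3 -c "
from fit import *
report({'wrist':'w5.png'})"
```

```text
t: 14.48
tool_pos: [0.5118, -0.3851, 0.2162]
tool_rot: [2.021, 2.394, -0.001]
contact_force: [-0.5, 1.0, 0.3]
opening: 0.0112
grip_force: 32.9
t: 15.48
tool_pos: [0.4954, 0.0413, 0.2101]
tool_rot: [-2.026, -2.399, -0.001]
contact_force: [0.3, -0.9, -0.3]
opening: 0.0114
grip_force: 32.8
t: 15.73
tool_pos: [0.4962, 0.0367, 0.2103]
tool_rot: [2.033, 2.395, -0.001]
contact_force: [-0.3, 0.3, -1.1]
opening: 0.0117
grip_force: 32.8
wrist 9357 [0.4855 0.1114 0.1194] yaw 0.1658 tilt -0.0088 ends [0.5013 0.0173 0.1185] [0.473  0.1862 0.1201] ztop@y=.038 [0.4978 0.038  0.1187]
scene 1717 [0.5033 0.0404 0.1164] yaw 0.1661 tilt -0.008 ends [ 0.5407 -0.1828  0.1146] [0.465  0.2689 0.1182] ztop@y=.038 [0.5037 0.038  0.1163]
side 1063 [0.5017 0.0035 0.1157] yaw 0.1622 tilt -0.0105 ends [ 0.5335 -0.1909  0.1137] [0.4588 0.2656 0.1185] ztop@y=.038 [0.496  0.038  0.1161]
```

View pics/w5.png

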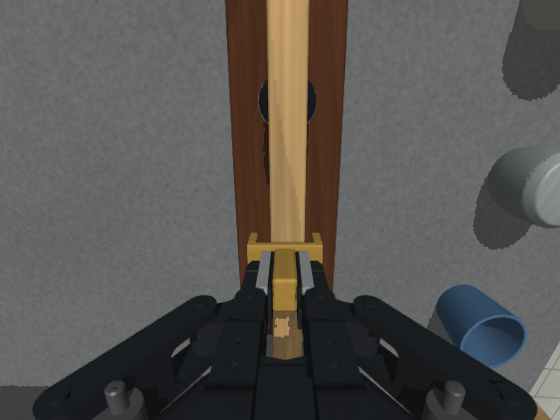

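The image shows the saddle held over the rail, with its legs at columns 253 and 318 either side of the rail (about 270–305). Intersecting the three rail tilts also puts the pivot at s=−0.0427, which agrees with −0.0425 from the base. Lowering.

```bash
python3 -m handwheel '[{"tx":2.8,"ty":1.5,"tz":0,"roll":0},{"tx":0,"ty":0,"tz":20,"roll":0},{"tx":0,"ty":0,"tz":8,"roll":0},{"tx":0,"ty":0,"tz":2,"roll":0},{"tx":0,"ty":0,"tz":0,"roll":0},{"tx":0,"ty":0,"tz":0,"roll":0}]'; python3 -c "
from fit import *
grab('wrist')
f=np.load('/tmp/wrist.npz');im=f['im'];h=cv2.cvtColor(im,cv2.COLOR_RGB2HSV)
Q,P,*_=rail('wrist');mu,v=axis(Q);o=ctrl.get_obs();p=o['tool_pos']
print('rail x at tcp y',(mu+v*(p[1]-mu[1])/v[1]),'tcp',p)
m=(h[...,1]>110)&(h[...,0]>17)&(h[...,0]<30)&(P[...,2]>.135)&(P[...,2]<.2);q=P[m];w=np.array([.9864,.1645]);u=np.array([-.1645,.9864])
x=q[:,:2]@w;print('saddle x ext',len(q),np.percentile(x,[1,99]),'mid',np.percentile(x,[1,99]).mean(),'rail x',mu[:2]@w,'tcp x',p[:2]@w,'tcp s',p[:2]@u,'z',np.percentile(q[:,2],[2,50,98]))
"
```

```text
t: 16.38
tool_pos: [0.4974, 0.0407, 0.1807]
tool_rot: [2.032, 2.396, 0.0]
contact_force: [-0.4, -0.2, -0.3]
opening: 0.0112
grip_force: 32.9
rail x at tcp y [0.49728245 0.04067278 0.13124656] tcp [0.4976067  0.04067278 0.18117383]
saddle x ext 2559 [0.47608417 0.51777507] mid 0.4969296213923694 rail x 0.497241878446369 tcp x 0.4975299226110172 tcp s -0.04173667076124214 z [0.14464049 0.17328932 0.19281151]
```

```bash
python3 -m handwheel '[{"tx":0,"ty":0,"tz":10,"roll":0},{"tx":0,"ty":0,"tz":10,"roll":0},{"tx":0,"ty":0,"tz":7,"roll":0},{"tx":0,"ty":0,"tz":4,"roll":0},{"tx":0,"ty":0,"tz":0,"roll":0},{"tx":0,"ty":0,"tz":0,"roll":0},{"tx":0,"ty":0,"tz":0,"roll":0}]';python3 -m handwheel '[{"tx":0,"ty":0,"tz":1,"roll":0},{"tx":0,"ty":0,"tz":0.5,"roll":0},{"tx":0,"ty":0,"tz":0,"roll":0},{"tx":0,"ty":0,"tz":0,"roll":0}]';python3 -m handwheel '[{"tx":0,"ty":0,"tz":0.5,"roll":0},{"tx":0,"ty":0,"tz":0,"roll":0},{"tx":0,"ty":0,"tz":0,"roll":0}]'
```

```text
t: 17.02
tool_pos: [0.4974, 0.0408, 0.1497]
tool_rot: [2.032, 2.396, 0.0]
contact_force: [-0.2, -1.0, -1.1]
opening: 0.0115
grip_force: 32.9
t: 17.35
tool_pos: [0.4973, 0.0408, 0.1482]
tool_rot: [2.032, 2.396, 0.0]
contact_force: [-0.5, -1.1, -0.8]
opening: 0.0114
grip_force: 32.9
t: 17.6
tool_pos: [0.4972, 0.0407, 0.1475]
tool_rot: [-2.032, -2.396, 0.0]
contact_force: [0.5, 0.3, 0.7]
opening: 0.0113
grip_force: 32.9
```

```bash
python3 -m handwheel '[{"tx":0,"ty":0,"tz":0.5,"roll":0},{"tx":0,"ty":0,"tz":0,"roll":0},{"tx":0,"ty":0,"tz":0,"roll":0}]';python3 -m handwheel '[{"tx":0,"ty":0,"tz":0.4,"roll":0},{"tx":0,"ty":0,"tz":0,"roll":0},{"tx":0,"ty":0,"tz":0,"roll":0}]'; python3 -c "
from fit import *
grab('wrist')
Q,P,*_=rail('wrist');mu,v=axis(Q);print(mu,v)
report({'side':'s6.png'})"
```

```text
t: 17.85
tool_pos: [0.4972, 0.0408, 0.1469]
tool_rot: [-2.032, -2.396, 0.0]
contact_force: [-0.4, 0.2, -1.0]
opening: 0.0114
grip_force: 32.9
t: 18.1
tool_pos: [0.4972, 0.0408, 0.1466]
tool_rot: [-2.032, -2.396, 0.0]
contact_force: [0.1, 0.7, -0.7]
opening: 0.0118
grip_force: 32.9
[0.48812658 0.09521399 0.12216191] [-0.1610712   0.98581125 -0.04724673]
wrist 17142 [0.4881 0.0952 0.1221] yaw 0.1621 tilt 0.0475 ends [ 0.5093 -0.0346  0.1284] [0.4759 0.1696 0.1186] ztop@y=.038 [0.4975 0.038  0.1249]
scene 1694 [0.5036 0.0416 0.1164] yaw 0.1654 tilt -0.0072 ends [ 0.5409 -0.1822  0.1148] [0.4657 0.2688 0.1181] ztop@y=.038 [0.5042 0.038  0.1164]
side 952 [ 0.5037 -0.0155  0.1169] yaw 0.1723 tilt -0.0098 ends [ 0.5342 -0.1909  0.1151] [0.455  0.2642 0.1197] ztop@y=.038 [0.4944 0.038  0.1174]
```

```bash
python3 -m handwheel '[{"tx":0,"ty":0,"tz":0.5,"roll":0},{"tx":0,"ty":0,"tz":0,"roll":0},{"tx":0,"ty":0,"tz":0,"roll":0}]';python3 -m handwheel '[{"tx":0,"ty":0,"tz":0.4,"roll":0},{"tx":0,"ty":0,"tz":0,"roll":0},{"tx":0,"ty":0,"tz":0,"roll":0}]'
```

```text
t: 18.55
tool_pos: [0.4973, 0.0408, 0.1464]
tool_rot: [2.032, 2.396, 0.0]
contact_force: [-0.5, 0.4, 1.0]
opening: 0.0118
grip_force: 33.1
t: 18.8
tool_pos: [0.4974, 0.0408, 0.1463]
tool_rot: [2.032, 2.396, 0.0]
contact_force: [-3.3, -0.1, 5.5]
opening: 0.0113
grip_force: 33.6
```

Contact at TCP z 0.1463, as expected. I ease off slightly, open and withdraw.

```bash
python3 -m handwheel '[{"tx":0,"ty":0,"tz":-0.4,"roll":0},{"tx":0,"ty":0,"tz":0,"roll":0},{"tx":0,"ty":0,"tz":0,"roll":0}]';python3 -m handwheel '[{"tx":0,"ty":0,"tz":0,"roll":0},{"tx":0,"ty":0,"tz":0,"roll":0},{"tx":0,"ty":0,"tz":0,"roll":0},{"tx":0,"ty":0,"tz":0,"roll":0},{"tx":0,"ty":0,"tz":-5,"roll":0},{"tx":0,"ty":0,"tz":-15,"roll":0},{"tx":0,"ty":0,"tz":-25,"roll":0},{"tx":0,"ty":0,"tz":-25,"roll":0},{"tx":0,"ty":0,"tz":-25,"roll":0},{"tx":0,"ty":0,"tz":-25,"roll":0},{"tx":0,"ty":0,"tz":0,"roll":0},{"tx":0,"ty":0,"tz":0,"roll":0}]' 36;python3 -m handwheel '[{"tx":-20,"ty":0,"tz":0,"roll":0},{"tx":-20,"ty":0,"tz":0,"roll":0},{"tx":0,"ty":0,"tz":0,"roll":0},{"tx":0,"ty":0,"tz":0,"roll":0},{"tx":0,"ty":0,"tz":0,"roll":0},{"tx":0,"ty":0,"tz":0,"roll":0},{"tx":0,"ty":0,"tz":0,"roll":0},{"tx":0,"ty":0,"tz":0,"roll":0},{"tx":0,"ty":0,"tz":0,"roll":0},{"tx":0,"ty":0,"tz":0,"roll":0},{"tx":0,"ty":0,"tz":0,"roll":0},{"tx":0,"ty":0,"tz":0,"roll":0}]'; python3 - <<'E'
from fit import *
report({'wrist':'w7.png','side':'s7.png'})
Q,P,im,h,c,m=rail('wrist')
w=np.array([.9864,.1645]);u=np.array([-.1645,.9864])
s=P[...,:2]@u;x=P[...,:2]@w;z=P[...,2]
b=(z>.119)&(z<.16)&(abs(x-.497)<.035)&(abs(s+.0425)<.06)&(h[...,0]>17)&(h[...,1]>100)
for lo,hi in((.1205,.128),(.15,.162)):
    k=(z>lo)&(z<hi)&(abs(x-.497)<.03)&(abs(s+.0425)<.03)
    print(lo,k.sum(),'s',np.percentile(s[k],[2,98]),'x',np.percentile(x[k],[2,98]),'z',np.percentile(z[k],[5,50,95]),cv2.minAreaRect(P[k][:,:2].astype(np.float32)))
r=(abs(x-.497)<.012)&(abs(z-.119)<.02)&((s>.0)&(s<.15))&(h[...,1]>70);print('railz slope',np.polyfit(s[r],z[r],1))
a=cv2.imread('pics/w7.png');bb=cv2.imread('pics/s7.png')[155:285,190:310]
cv2.imwrite('pics/f7.png',np.hstack([cv2.resize(a,(480,360)),cv2.resize(bb,(320,360))]))
E
```

```text
t: 19.05
tool_pos: [0.4974, 0.0408, 0.1463]
tool_rot: [2.032, 2.396, 0.0]
contact_force: [-1.5, 1.8, 4.9]
opening: 0.0108
grip_force: 33.4
t: 20.05
tool_pos: [0.4982, 0.0407, 0.2684]
tool_rot: [2.03, 2.393, 0.004]
contact_force: [0.7, 0.3, -0.1]
opening: 0.0364
grip_force: 0.0
t: 21.05
tool_pos: [0.5038, 0.0014, 0.2662]
tool_rot: [2.032, 2.396, 0.0]
contact_force: [0.9, 0.1, -0.3]
opening: 0.0359
grip_force: 0.0
wrist 10604 [0.4997 0.0264 0.1203] yaw 0.165 tilt -0.005 ends [ 0.535  -0.1853  0.1193] [0.4759 0.1693 0.1211] ztop@y=.038 [0.4978 0.038  0.1204]
scene 1782 [0.5034 0.0409 0.1174] yaw 0.164 tilt -0.0018 ends [ 0.5404 -0.1825  0.117 ] [0.4656 0.269  0.1178] ztop@y=.038 [0.5039 0.038  0.1174]
side 1137 [0.5019 0.0048 0.118 ] yaw 0.1635 tilt -0.0032 ends [ 0.5341 -0.1907  0.1174] [0.4589 0.2655 0.1188] ztop@y=.038 [0.4964 0.038  0.1181]
0.1205 747 s [-0.05093712 -0.03106711] x [0.47629832 0.51761136] z [0.12246146 0.12377666 0.12508344] ((0.49703702330589294, 0.04131875932216644), (0.039986297488212585, 0.04482918605208397), 63.11572265625)
0.15 336 s [-0.04957127 -0.03221947] x [0.49155112 0.50288876] z [0.15569219 0.15752756 0.15881382] ((0.4972148537635803, 0.041428934782743454), (0.011462305672466755, 0.017708703875541687), 9.141304969787598)
railz slope [0.00283029 0.11881471]
```

View pics/f7.png

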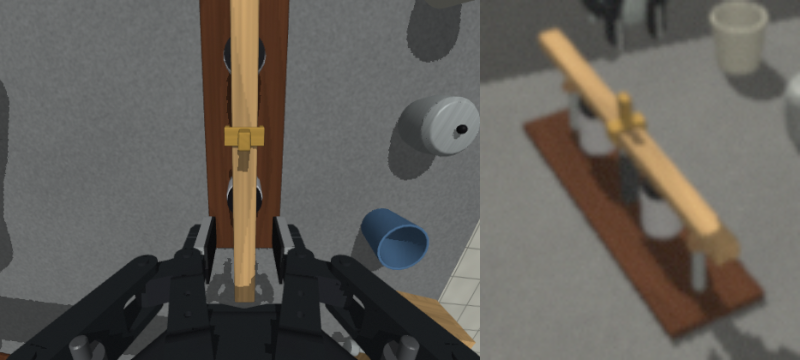

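The saddle sits astride the level rail above the blade, at (244,137) in the left half. It is 1.5 mm from the edge centre, tilt is about −0.003 rad, and its bridge top at 0.1238 m shows it is seated. Handing in.

```bash
python3 -m handwheel '[{"tx":0,"ty":0,"tz":0,"roll":0},{"tx":0,"ty":0,"tz":0,"roll":0},{"tx":0,"ty":0,"tz":0,"roll":0},{"tx":0,"ty":0,"tz":0,"roll":0},{"tx":0,"ty":0,"tz":0,"roll":0},{"tx":0,"ty":0,"tz":0,"roll":0}]' >/dev/null; python3 -c "
from station import ctrl
print(ctrl.finish_job())"
```

```text
the job is handed in; nothing more can be done
None
```

The job is handed in at about 22 s (verdict not shown): the rail rests level at about −0.003 rad, with the brass saddle seated astride it about 1.5 mm from the measured edge centre, and the arm never went near the crockery or the orange look-alike.

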